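# Set the cut-off stop in its detent and push the batten up to it

### The arm

A 6-joint arm with a two-finger parallel gripper is mounted at the origin on the work surface; the furniture and walls round the work are solid. World frame = base frame: x ahead of the robot, y to its left, z up, the work surface at z = 0. Lengths are in m, angles in rad, forces in N, time in s.
With the tool pointing down it reaches from about 0.35 to 0.975 m from the base axis. Payload 4.9 kg.
Tool frame: the origin (TCP) lies at the very end of the fingers, on their centre line; the grasp point (between the pads) lies 19 mm behind it; z points along the fingers, y is the line along which they close (so a half turn about z gives the same grasp; the last joint's range is limited). The gripper opens to 85 mm and grips with 20 to 120 N. Pads are 22 mm wide; open, the fingers measure 114 mm over their backs; the gripper's body (76 mm by 85 mm) begins 54 mm behind the grasp point. The pads swing forward as they close: fully open they stand 13 mm farther back than shut.
Start: joints at [-1.23, 0.053, 1.613, -0, 1.476, -0.119], TCP at [0.277, -0.56, 0.231] pointing down, gripper open.
Joint ranges: [-3.01, 3.01], [-1.01, 2.22], [0.06, 2.58], [-1.02, 4.17], [0.09, 2.62], [-3.14, 3.14]. Speed limits (rad/s): [2.57, 2.57, 3.14, 3.14, 3.14, 3.14].

### API

Orientations are given as a unit quaternion [w, x, y, z].
In Python, from plant import manip, vision, order gives the robot as it stands.
- The arm moves only by the tool play_rows, never from a script. Its argument "steps" is a list that holds one entry, the list of rows, each a list of 6 numbers: the shift along the tool's x, y, z in mm, then the turn, a rotation vector about the tool's x, y, z in degrees. A call has 1 to 12 rows; each row is the pose to reach, as a shift and turn from the pose commanded when the call began, along the tool's axes at that moment; what a row does not reach only later rows make up. A row lasts 1/12 s, in which the tool goes at most 41.7 mm and 7.16 degrees, less where a joint would pass 70% of its speed; a pose out of reach is approached as far as the arm can. A call with a gripper value outside its range is refused whole. "claw" is the gripper's target within -1 to 1 (fully open at 1, half-way at 0, shut at -1), set as the call begins (left out, the last holds). The fingers move at their own pace and stop on an object; the grip force is fixed at half the most. Time passes only in rows, so rows that repeat a pose let the fingers close. It gives the time, the measured TCP pose, the force, the opening and the grip force at its end, in the units of the state.
- manip.state(): the state, without advancing time (a new reading comes with each control period).
- vision.grab_frame(name): name is "side" or "top" or "wrist"; returns (picture, depth): 400x640x3 uint8, blue, green, red; 400x640 float32, m along the optical axis (not along the pixel's ray), 0 where there is no reading.
- vision.camera_info(name): a dict with "K" (3x3 intrinsics, pixels), "eye" and "orientation" of the camera in the world; the wrist camera has in their place "T_tool_cam" (4x4, takes a point from camera to tool coordinates, whose origin is the TCP and whose axes are the flange's). Camera axes: x right, y down, z forward; pixel columns grow to the right and rows downward; lengths in m; the calibration is good to about 2 mm. A picture is of the moment at which its call begins: read the wrist's pose just before it. camera_info takes no time and is no camera call.
- order.job_done(): hands the job in; it is judged then, once.
The state is a dict: "time": time; "joint_pos": joint angles; "joint_vel": joint speeds; "joint_efforts": joint torques, N m; "tool_pos": TCP position; "tool_rot": TCP orientation; "contact_force": force on the tool from outside, world axes, zero at the start; "ft_torque": the same for the moment, N m; "gripper_width": opening from 0.0 (shut) to 1.0 (fully open); "grasp_force": force on a finger pad.
Only numpy, scipy, OpenCV 4.12 (cv2) and the standard library are available. Lean on these libraries where they do the work, as an engineer would, in place of code of your own. Each camera call takes 0.05 s, during which the arm holds its last target. There are 200 camera calls.

### The job

Get the batten ready for sawing: with the fingertips, push the blue length stop along the jig's rail towards the saw slot until its spring plunger clicks into the notch of the red preset block, before the batten comes near it. Then push the wooden batten flush against the aluminium fence and along it until its end butts against the stop, gently enough that the stop stays clicked in. Only push, with nothing picked up, leave the tools and the jar around the jig where they are, and finish with the hand clear.

Things in the scene. Friction and masses are not known exactly. Their poses are not given: they have to be found in the camera images.
- jig: Cut-off jig fixed to the table, origin on the table top; its y runs along the fence, x away from the robot (mm here). Plywood bed x -85..60, y -240..200, top z 18. Aluminium fence: front face x 15 (towards the robot), 18 thick, top z 58, y -135..200; 3 mm saw slot at y -50. Stop rail behind it, x 33..63, top z 40, black end cap at y 200..205, top z 57.
- preset: Red block clamped on the rail behind the fence, 48 mm long, top z 50 mm; its place along the rail varies. Axes as the jig's; its notch is at its y = 0, x = 48 (origin on the table at jig x = 0). On each side is a hump (starts 22 mm out, crest at 6): pushing the stop over it takes 6 N (at 20 mm/s a hand feels up to 13), then the plunger drops 3.8 mm and snaps in over the last 5; leaving takes over 20 N.
- stop (a joint): Travel of the blue length stop along the rail, m: 0 at the outer end (jig y +), growing towards the saw slot (jig -y), to 0.15. It can only slide. Sliding on the plain rail takes about 1.5 N. Jig y of the plunger = 0.165 - value.
- stop_index (a point): Axis of the stop's spring plunger (brass knob on top, up to z 105 mm) at jig x 48; clicked in when its y in the preset's frame is 0. The blue saddle spans +-20 mm in y about it, jig x 0..64, z 60..85, with a white line on top (index); its tongue hangs in front of the fence, jig x -5..13, down to z 22.
- stop_back (a point): Centre of the saddle's flat outer face (facing jig +y; 64 mm wide, z 60 to 85 mm), at jig x 32, z 72.5. Pushed here towards jig -y, the stop moves towards the saw slot.
- stop_face (a point): Steel face of the tongue that the batten's end butts against, facing jig -y, 20 mm to the -y side of the plunger axis; point at jig x = 4, z = 28 mm. Axes as the jig's.
- batten_center (a point): Centre of the loose wooden batten, 28 x 220 x 20 mm (x, y, z of its axes), 120 g or so, lying on the bed in front of the fence, its length roughly along the jig's y. When flush with the fence its centre is at jig x = +1 mm; its centre is at z = 28 mm above the table.
- batten_end (a point): Centre of the batten's end that faces the stop (110 mm along the batten's +y from its centre).
- tape_measure: Yellow tape measure, 66 x 74 x 36 mm, beside the jig; to be left alone. Origin under its centre.
- pencil: Green pencil, 123 mm long along its y, 7 mm thick, lying on the table; to be left alone.
- pin_jar: Small tan jar with a black lid, 43 mm across, 66 mm high, behind the jig; to be left alone. Origin under its centre.
- screwdriver: Yellow-handled screwdriver, 182 mm long along its y, 28 mm thick, lying behind the jig; to be left alone.
Not all that is in view belongs to the job. Of the things that look like the part that bears batten_center, the largest one is meant.

How it is judged:
On the way:
1. the stop is clicked into the preset's notch while the batten is still more than 15 mm short of it (y of stop_index in the frame of preset between -0.002 and 0.002 m and y of batten_end in the frame of stop_face below -0.015 m), for 0.3 s.
At the end, for the whole second after the job is handed in: The stop's plunger rests in the notch of the red block (within 2 mm of its centre); the batten lies flat on the bed, its side against the fence (centre within 2.5 mm of flush, parallel within 0.025 rad) and its end against the stop's face (gap under 2.5 mm) (y of stop_index in the frame of preset between -0.002 and 0.002 m and y of batten_end in the frame of stop_face between -0.0025 and 0.002 m and x of batten_center in the frame of jig between -0.0015 and 0.003 m and angle between the y axis of batten_center and the y axis of jig, either way round below 0.025 rad and z of batten_center in the frame of jig between 0.026 and 0.03 m and angle between batten_center's own z axis and vertical below 0.03 rad); the robot touches nothing.
It fails at once if the batten is lifted off the bed (more than 8 mm) or tipped up (z of batten_center in the frame of jig above 0.036 m or angle between batten_center's own z axis and vertical above 0.25 rad).
It fails at once if a bystander (tape measure, pencil, jar, screwdriver) is moved more than 15 mm (distance of any of tape_measure, pencil, pin_jar, screwdriver from where it was at the start of the episode above 0.015 m).
It also fails if it takes over 58 s, if anything falls off the work surface, if the arm or the gripper's body presses on something with over 40 N, if the wrist force passes 120 N, or if a joint passes its speed limit or range.

## Working session

There is one attempt and no reset: what is moved stays moved. The work goes in short steps, Python scripts to look and compute and a tool call to move; the robot and the scene stay as the last step left them, time stands still between calls to the robot, and variables do not carry over. Pictures are saved under pics/ and viewed, at most 10 in all, crops included, and the job is handed in when it is done.

Besides the shell and the picture viewer there is one more tool, called after "Call:" as name(argument=value, ...), one argument or row to a line, values as JSON. play_rows: Moves the arm, as the interface text tells. Its arguments: {"type":"object","properties":{"steps":{"type":"array"},"claw":{"type":"number"}},"required":["steps"]}

```bash
mkdir -p pics && cat > h.py <<'E'
import numpy as np, cv2
from scipy.spatial.transform import Rotation as R
from plant import manip, vision, order
def q2R(q): return R.from_quat([q[1],q[2],q[3],q[0]]).as_matrix()
def cam(name):
    i=vision.camera_info(name); K=np.array(i["K"])
    if name=="wrist":
        s=manip.state(); T=np.array(i["T_tool_cam"]); Rt=q2R(s["tool_rot"])
        return K,Rt@T[:3,:3],Rt@T[:3,3]+np.array(s["tool_pos"])
    o=np.array(i["orientation"]); return K,(q2R(o) if o.size==4 else o),np.array(i["eye"])
def onz(c,u,v,z):
    K,Rc,e=c; d=Rc@np.linalg.solve(K,[u,v,1.]); return e+d*(z-e[2])/d[2]
def ond(c,u,v,d):
    K,Rc,e=c; return e+Rc@(np.linalg.solve(K,[u,v,1.])*d)
def proj(c,p):
    K,Rc,e=c; q=K@(Rc.T@(np.array(p)-e)); return q[:2]/q[2]
E
python3 - <<'E'
from h import *
for n in("top","side"):
    p,d=vision.grab_frame(n); cv2.imwrite(f"pics/{n}0.png",p); np.save(f"{n}0.npy",d)
    print(n,[np.round(x,3).tolist() for x in cam(n)])
s=manip.state(); print(s["time"],s["tool_pos"],s["tool_rot"],s["gripper_width"])
E
```

```text
top [[[495.476, 0.0, 316.998], [0.0, 495.476, 197.862], [0.0, 0.0, 1.0]], [[-0.002, -0.992, 0.125], [-1.0, 0.001, -0.008], [0.008, -0.125, -0.992]], [0.337, -0.144, 1.664]]
side [[[470.022, 0.0, 318.827], [0.0, 470.022, 200.018], [0.0, 0.0, 1.0]], [[0.879, -0.334, 0.339], [-0.476, -0.593, 0.65], [-0.016, -0.733, -0.68]], [0.077, -1.059, 1.015]]
0.1 [ 0.27716828 -0.55955826  0.23017228] [-9.14687674e-04  9.73687672e-01  2.27884780e-01 -9.38932711e-05] 1.002559027067377
```

View pics/top0.png

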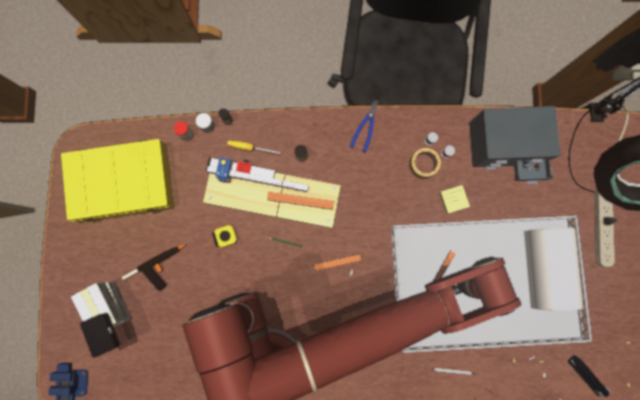

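View pics/side0.png

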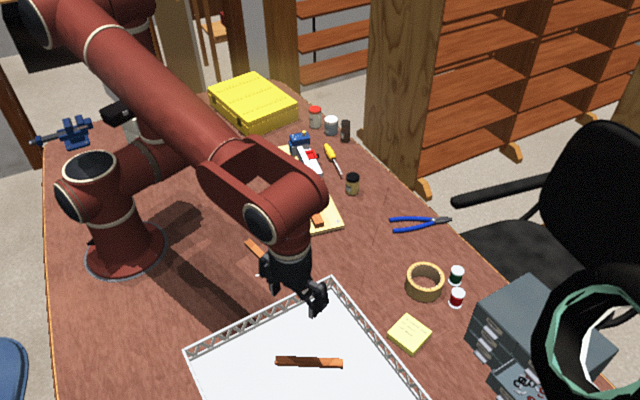

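The top view shows the jig at about (272,190). The stop is at (222,170), the red preset at (244,168), and the jar, screwdriver, tape and pencil are around it. Batten candidates are (300,200) on the bed (longest), (337,263) and (443,265), both shorter offcuts on the table. I choose (300,200) and will check it in a close crop.

```bash
python3 - <<'E'
from h import *
p=cv2.imread("pics/top0.png")[130:250,195:355]
cv2.imwrite("pics/c1.png",cv2.resize(p,None,fx=5,fy=5,interpolation=cv2.INTER_CUBIC))
E
```

```text
(no output)
```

View pics/c1.png

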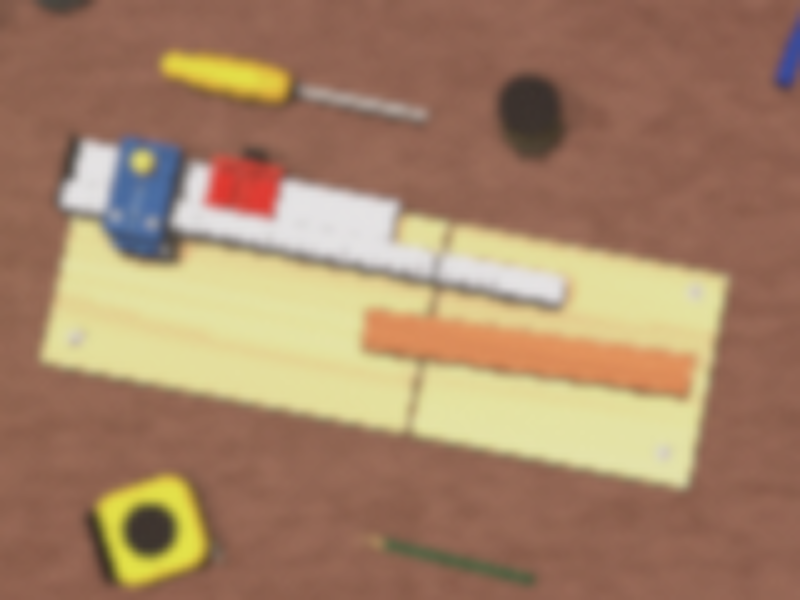

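```bash
cat > jig.py <<'E'
from h import *
from scipy.optimize import least_squares
c=cam("top"); P=lambda x,y:((x+.5)/5-.5+195,(y+.5)/5-.5+130)
obs=[((42,362),(-85,200,18)),((690,488),(-85,-240,18)),((728,276),(60,-240,18)),((560,307),(15,-135,58)),((567,275),(33,-135,58)),((436,282),(15,-50,58)),((410,434),(-85,-50,18))]
W=np.array([onz(c,*P(*o[0]),o[1][2]/1e3)[:2] for o in obs]); J=np.array([o[1][:2] for o in obs])/1e3
def Rz(a): return np.array([[np.cos(a),-np.sin(a)],[np.sin(a),np.cos(a)]])
s=least_squares(lambda q:(J@Rz(q[2]).T+q[:2]-W).ravel(),[.4,0,0],loss="soft_l1",f_scale=.003)
q=s.x
def toj(w): return (np.asarray(w)[:2]-q[:2])@Rz(q[2])*1e3
def tow(j): return Rz(q[2])@(np.asarray(j,float)/1e3)+q[:2]
if __name__=="__main__":
    print("jig",q,np.degrees(q[2])); print(np.round(s.fun.reshape(-1,2)*1e3,1))
    for n,px,z in [("preset",[(212,160),(283,168),(276,217),(208,207)],.05),("saddle",[(122,138),(183,146),(168,250),(107,240)],.085),("knob",[(142,161)],.105),("batten",[(365,308),(362,350),(690,397),(694,352)],.038),("jar",[(530,105)],.066),("tape",[(152,530)],.036),("sd",[(162,62),(290,90),(428,115)],.014),("pencil",[(370,540),(533,580)],.003)]:
        print(n,[np.round(toj(onz(c,*P(*a),z)),0).tolist() for a in px])
E
python3 jig.py
```

```text
jig [ 0.57547434  0.01065772 -0.1922126 ] -11.012970580031704
[[-1.   0.2]
 [-0.3  0.6]
 [-0.4 -0.7]
 [ 2.  -1.4]
 [-1.5 -0.3]
 [ 1.7  0.8]
 [-0.2  0.8]]
preset [[66.0, 111.0], [70.0, 64.0], [37.0, 62.0], [35.0, 107.0]]
saddle [[64.0, 165.0], [66.0, 125.0], [-3.0, 120.0], [-4.0, 160.0]]
knob [[48.0, 144.0]]
batten [[-10.0, -7.0], [-38.0, -10.0], [-27.0, -229.0], [3.0, -226.0]]
jar [[140.0, -89.0]]
tape [[-180.0, 101.0]]
sd [[132.0, 166.0], [130.0, 76.0], [131.0, -19.0]]
pencil [[-158.0, -37.0], [-164.0, -149.0]]
```

```bash
cat > go.py <<'E'
import sys
from jig import *
def where():
    s=manip.state(); Rt=q2R(s["tool_rot"]); j=toj(s["tool_pos"])
    Rg=np.eye(3); Rg[:2,:2]=Rz(q[2])@np.eye(2); D=Rg@np.diag([1,-1,-1])
    print("t",round(s["time"],2),"jig",np.round(j,1),"z",round(s["tool_pos"][2]*1e3,1),"rotvec to go",np.round(np.degrees(R.from_matrix(Rt.T@D).as_rotvec()),2),"F jig",np.round(Rg.T@np.array(s["contact_force"]),1))
    return s,Rt
if __name__=="__main__":
    s,Rt=where()
    if len(sys.argv)>3:
        x,y,z=map(float,sys.argv[1:4]); t=np.r_[tow([x,y]),z/1e3]
        print("world",t,"shift",np.round(Rt.T@(t-s["tool_pos"])*1e3,1))
E
python3 go.py 32 205 200
```

```text
t 0.1 jig [-183.9 -616.7] z 230.2 rotvec to go [-1.100e-01  2.000e-02  3.736e+01] F jig [-0.4  0.1 -0.4]
world [0.64604643 0.20576944 0.2       ] shift [ 670.2 -522.1   31.3]
```

Call:
play_rows(
  steps=[
    [[30,-23,2,0,0,3.4],[60,-46,4,0,0,6.8],[91,-70,5,0,0,10.2],[121,-94,7,0,0,13.6],[152,-118,8,0,0,17],[182,-142,9,0,0,20.4],[212,-165,10,0,0,23.8],[243,-189,11,0,0,27.2],[273,-213,12,0,0,30.6],[304,-236,13,0,0,34],[334,-260,14,0,0,37.4],[350,-272,15,0,0,37.4]],
  ],
  claw=-1,
)

```text
time: 1.1
tool_pos: [0.471, -0.1575, 0.2158]
tool_rot: [-0.001, 0.995, -0.096, -0.0]
contact_force: [0.3, -0.6, 0.5]
gripper_width: -0.0
grasp_force: 0.0
```

```bash
python3 go.py 32 205 150
```

```text
t 1.1 jig [ -70.5 -185. ] z 215.8 rotvec to go [-0.08  0.02  0.01] F jig [ 0.4 -0.5  0.5]
world [0.64604643 0.20576944 0.15      ] shift [ 102.5 -389.9   66.3]
```

Call:
play_rows(
  steps=[
    [[10,-38,4,0,0,0],[20,-76,8,0,0,0],[30,-114,12,0,0,0],[40,-152,16,0,0,0],[50,-190,20,0,0,0],[60,-228,26,0,0,0],[70,-266,32,0,0,0],[80,-304,38,0,0,0],[90,-342,46,0,0,0],[100,-375,56,0,0,0],[102,-395,66,0,0,0],[102,-395,66,0,0,0]],
  ],
)

```text
time: 2.1
tool_pos: [0.645, 0.2106, 0.1466]
tool_rot: [0.0, 0.996, -0.094, -0.002]
contact_force: [-0.9, -0.7, -1.3]
gripper_width: -0.002
grasp_force: 0.0
```

```bash
python3 - <<'E'
from go import *
where(); c=cam("wrist"); print(proj(c,[*tow([48,86]),.05]),proj(c,[*tow([48,145]),.105]))
p,d=vision.grab_frame("wrist"); cv2.imwrite("pics/w1.png",p); np.save("w1.npy",d); np.savez("w1c.npz",*c)
E
```

```text
t 2.1 jig [ 30.  209.5] z 146.6 rotvec to go [0.04 0.28 0.18] F jig [-0.8 -0.8 -1.3]
[467.34875971 178.6042095 ] [417.9948135  200.68171416]
```

View pics/w1.png

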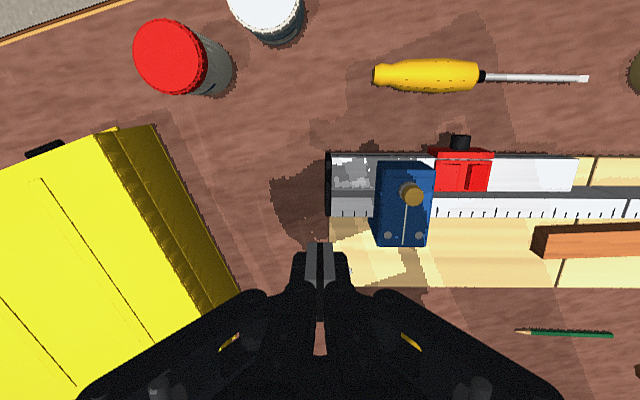

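The wrist view shows the stop knob at (413,195), the index line at (405,225), the red preset's notch at about (470,178), and the rail end cap at (328,185). The closed fingertips are at (320,260).

```bash
python3 - <<'E'
from jig import *
z=np.load("w1c.npz"); c=[z[k] for k in z.files]; d=np.load("w1.npy")
for n,u,v,h in [("knob",413,194,.105),("line",405,225,.085),("notch",470,178,.05),("preR",490,172,.05),("preL",438,192,.05),("cap",328,185,.057),("batten",533,243,.038),("sadL",374,205,.085)]:
    print(n,toj(onz(c,u,v,h)).round(1),"depth:",toj(ond(c,u,v,d[v,u])).round(1),(ond(c,u,v,d[v,u])[2]*1e3).round(1))
E
```

```text
knob [ 52.7 148.8] depth: [ 50.7 146.8] 99.0
line [ 21.1 145.5] depth: [ 20.4 145. ] 83.6
notch [48.5 83.9] depth: [48.3 83.4] 49.1
preR [53.8 68. ] depth: [51.  61.4] 38.9
preL [ 36.  109.1] depth: [ 33.7 106.1] 43.0
cap [ 44.1 203.5] depth: [ 43.8 203.5] 56.2
batten [-18.9   6.1] depth: [-28.   -7.8] 21.0
sadL [ 37.2 170.1] depth: [ 30.3 166.4] 66.9
```

Call:
play_rows(
  steps=[
    [[0,0,30,0,0,0],[0,0,60,0,0,0],[1,0,75,0,0,0],[1,0,77,0,0,0],[1,10,77,0,0,0],[1,16,77,0,0,0],[1,18,77,0,0,0],[1,20,77,0,0,0],[1,22,77,0,0,0],[1,24,77,0,0,0]],
  ],
)

```text
time: 2.98
tool_pos: [0.6431, 0.1832, 0.0745]
tool_rot: [-0.0, 0.995, -0.096, 0.001]
contact_force: [0.4, 0.7, 0.0]
gripper_width: -0.003
grasp_force: 0.0
```

```bash
python3 go.py
```

```text
t 2.98 jig [ 33.4 182.3] z 74.5 rotvec to go [-0.04 -0.1  -0.05] F jig [0.3 0.8 0. ]
```

Call:
play_rows(
  steps=[
    [[0,0,6,0,0,0],[0,3,6,0,0,0],[0,6,6,0,0,0],[0,9,6,0,0,0],[0,12,6,0,0,0],[0,15,6,0,0,0],[0,18,6,0,0,0],[0,21,6,0,0,0],[0,24,6,0,0,0],[0,27,6,0,0,0],[0,30,6,0,0,0],[0,32,6,0,0,0]],
  ],
)

```text
time: 3.98
tool_pos: [0.6363, 0.1515, 0.0673]
tool_rot: [0.0, 0.995, -0.096, -0.0]
contact_force: [-0.2, 1.2, -0.8]
gripper_width: -0.001
grasp_force: 0.7
```

```bash
python3 go.py
```

```text
t 3.98 jig [ 32.8 149.9] z 67.3 rotvec to go [ 0.01  0.01 -0.05] F jig [-0.4  1.2 -0.8]
```

Call:
play_rows(
  steps=[
    [[0,2,0,0,0,0],[0,3,0,0,0,0],[0,4,0,0,0,0],[0,5,0,0,0,0],[0,6,0,0,0,0],[0,7,0,0,0,0],[0,8,0,0,0,0],[0,9,0,0,0,0],[0,10,0,0,0,0],[0,11,0,0,0,0],[0,12,0,0,0,0],[0,13,0,0,0,0]],
  ],
)

```text
time: 4.98
tool_pos: [0.6342, 0.1409, 0.0675]
tool_rot: [-0.002, 0.995, -0.096, 0.0]
contact_force: [1.6, 7.6, -2.2]
gripper_width: -0.001
grasp_force: 4.2
```

```bash
python3 - <<'E'
from go import *
where(); c=cam("wrist")
p,d=vision.grab_frame("wrist"); cv2.imwrite("pics/w2.png",cv2.resize(p[100:300,250:550],None,fx=2.6,fy=2.6)); np.save("w2.npy",d); np.savez("w2c.npz",*c)
E
```

```text
t 4.98 jig [ 32.8 139. ] z 67.5 rotvec to go [-0.21 -0.04 -0.04] F jig [ 0.2  7.7 -2.2]
```

View pics/w2.png

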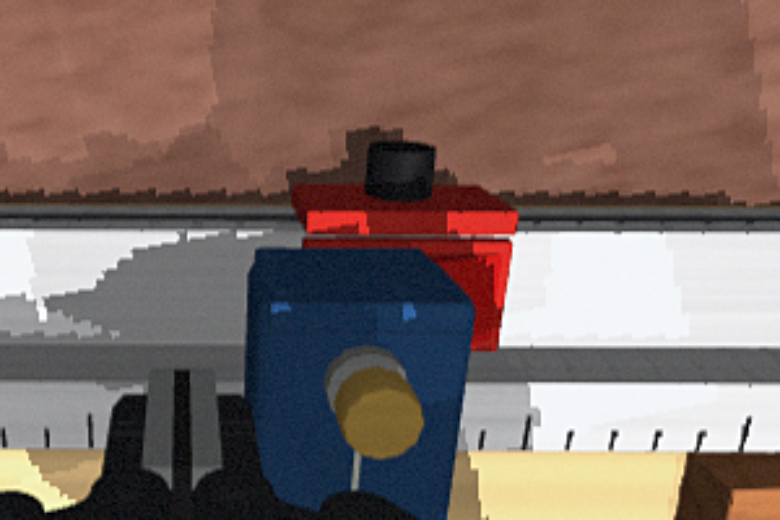

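The crop shows the fingers against the blue saddle's outer face, and the saddle starting up the preset's hump (knob (380,410), preset spanning (300–515, 200–350)). The force is 7.7 N.

Call:
play_rows(
  steps=[
    [[0,1,0,0,0,0],[0,2,0,0,0,0],[0,3,0,0,0,0],[0,4,0,0,0,0],[0,5,0,0,0,0],[0,6,0,0,0,0],[0,7,0,0,0,0],[0,8,0,0,0,0],[0,9,0,0,0,0],[0,10,0,0,0,0]],
  ],
)

```text
time: 5.87
tool_pos: [0.6321, 0.1303, 0.0674]
tool_rot: [-0.001, 0.995, -0.096, 0.0]
contact_force: [-0.7, 4.9, -1.0]
gripper_width: 0.0
grasp_force: 2.8
```

```bash
python3 go.py
```

```text
t 5.87 jig [ 32.7 128.2] z 67.4 rotvec to go [-0.11 -0.02 -0.04] F jig [-1.7  4.7 -1. ]
```

Call:
play_rows(
  steps=[
    [[0,1,0,0,0,0],[0,2,0,0,0,0],[0,3,0,0,0,0],[0,3,0,0,0,0]],
  ],
)

```text
time: 6.2
tool_pos: [0.6315, 0.1255, 0.0674]
tool_rot: [0.001, 0.995, -0.096, 0.0]
contact_force: [-0.6, 0.0, -0.1]
gripper_width: -0.001
grasp_force: 0.0
```

Force dropped to zero, so it probably snapped in. I'll back off, lift and check.

Call:
play_rows(
  steps=[
    [[0,-10,0,0,0,0],[0,-20,0,0,0,0],[0,-20,-30,0,0,0],[0,-10,-65,0,0,0],[-20,10,-95,0,0,0],[-40,30,-110,0,0,0],[-70,45,-120,0,0,0],[-95,50,-130,0,0,0],[-95,50,-130,0,0,0],[-95,50,-130,0,0,0]],
  ],
)

```text
time: 7.03
tool_pos: [0.5286, 0.0961, 0.1986]
tool_rot: [-0.0, 0.995, -0.096, 0.001]
contact_force: [0.6, 1.2, -0.1]
gripper_width: 0.004
grasp_force: 0.0
```

```bash
python3 - <<'E'
from go import *
where(); c=cam("wrist")
p,d=vision.grab_frame("wrist"); cv2.imwrite("pics/w3.png",p); np.save("w3.npy",d); np.savez("w3c.npz",*c)
E
```

```text
t 7.03 jig [-62.3  74.9] z 198.6 rotvec to go [-0.03 -0.17 -0.01] F jig [ 0.4  1.3 -0.1]
```

View pics/w3.png

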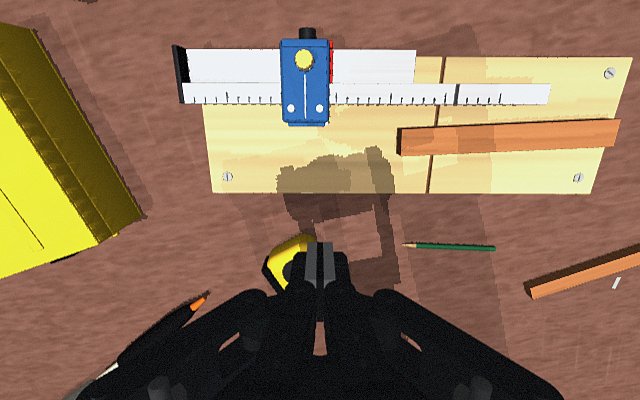

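The wrist view shows the stop sitting over the red preset: knob (304,59), black clamp screw (307,33), red showing at the right edge (331,60). The batten runs from (402,141) to (618,132).

```bash
python3 - <<'E'
from jig import *
z=np.load("w3c.npz"); c=[z[k] for k in z.files]
for n,u,v,h in [("knob",304,59,.105),("line",305,100,.085),("clamp",307,33,.04),("batNearEndF",402,155,.038),("batNearEndB",404,128,.038),("batFarF",614,146,.038),("batFarB",619,119,.038),("fenceFrontEnd",549,104,.058),("slotFence",456,104,.058),("bedFR",590,193,.018),("bedFL",211,193,.018),("screwR",578,178,.018)]:
    print(n,toj(onz(c,u,v,h)).round(1))
E
```

```text
knob [47.4 87.3]
line [18.6 88. ]
clamp [76.2 87.5]
batNearEndF [-36.1  -9.8]
batNearEndB [-8.6 -9.3]
batFarF [ -26.7 -227. ]
batFarB [   0.3 -223.3]
fenceFrontEnd [  15.  -134.9]
slotFence [ 14.9 -49.5]
bedFR [ -84.  -236.8]
bedFL [-84.4 202. ]
screwR [ -66.1 -217.8]
```

Call:
play_rows(
  steps=[
    [[-3,35,0,0,0,0],[-6,70,10,0,0,0],[-10,105,30,0,0,0],[-10,140,60,0,0,0],[-10,155,95,0,0,0],[-10,155,130,0,0,0],[-10,155,155,0,0,0],[-10,155,168,0,0,0],[-10,155,171,0,0,0],[-10,155,171,0,0,0]],
  ],
)

```text
time: 7.92
tool_pos: [0.4885, -0.0543, 0.0246]
tool_rot: [-0.0, 0.995, -0.096, -0.002]
contact_force: [0.8, -0.2, 1.2]
gripper_width: -0.002
grasp_force: 0.0
```

```bash
python3 go.py
```

```text
t 7.92 jig [-73.  -80.4] z 24.6 rotvec to go [-0.01  0.21 -0.03] F jig [ 0.8 -0.   1.2]
```

Call:
play_rows(
  steps=[
    [[10,0,0,0,0,0],[18,0,0,0,0,0],[24,0,0,0,0,0],[26,0,0,0,0,0],[28,0,0,0,0,0],[30,0,0,0,0,0],[32,0,0,0,0,0],[34,0,0,0,0,0],[36,0,0,0,0,0],[38,0,0,0,0,0],[40,0,0,0,0,0],[42,0,0,0,0,0]],
  ],
)

```text
time: 8.92
tool_pos: [0.5304, -0.0627, 0.0263]
tool_rot: [-0.0, 0.995, -0.096, -0.0]
contact_force: [-1.5, 0.3, -0.1]
gripper_width: 0.001
grasp_force: 0.5
```

Call:
play_rows(
  steps=[
    [[1,0,0,0,0,0],[2,0,0,0,0,0],[3,0,0,0,0,0],[4,0,0,0,0,0],[4,0,0,0,0,0]],
  ],
)

```text
time: 9.33
tool_pos: [0.5341, -0.0636, 0.0262]
tool_rot: [0.0, 0.995, -0.096, -0.0]
contact_force: [-1.9, -0.6, 0.5]
gripper_width: 0.001
grasp_force: 0.7
```

```bash
python3 go.py
```

```text
t 9.33 jig [-26.4 -80.8] z 26.2 rotvec to go [ 0.02  0.02 -0.04] F jig [-1.8 -1.   0.5]
```

Call:
play_rows(
  steps=[
    [[1,0,0,0,0,0],[2,0,0,0,0,0],[3,0,0,0,0,0],[3,0,0,0,0,0]],
  ],
)

```text
time: 9.67
tool_pos: [0.5365, -0.0639, 0.0261]
tool_rot: [-0.0, 0.995, -0.096, -0.001]
contact_force: [-4.9, 0.5, 2.5]
gripper_width: 0.0
grasp_force: 2.4
```

Call:
play_rows(
  steps=[
    [[1,0,0,0,0,0],[2,0,0,0,0,0],[2,0,0,0,0,0]],
  ],
)

```text
time: 9.92
tool_pos: [0.5365, -0.0639, 0.026]
tool_rot: [-0.0, 0.995, -0.096, -0.004]
contact_force: [-12.4, 1.2, 8.7]
gripper_width: 0.001
grasp_force: 5.9
```

```bash
python3 go.py
```

```text
t 9.92 jig [-24.  -80.6] z 26.0 rotvec to go [ 0.01  0.43 -0.02] F jig [-12.4  -1.2   8.7]
```

Call:
play_rows(
  steps=[
    [[-8,0,0,0,0,0],[-20,0,-10,0,0,0],[-25,10,-40,0,0,0],[-20,40,-60,0,0,0],[-10,80,-60,0,0,0],[0,120,-60,0,0,0],[12,160,-60,0,0,0],[23,185,-60,0,0,0],[23,195,-60,0,0,0],[23,195,-30,0,0,0],[23,195,-3,0,0,0],[23,195,0,0,0,0]],
  ],
)

```text
time: 10.92
tool_pos: [0.5211, -0.258, 0.0212]
tool_rot: [-0.002, 0.995, -0.097, -0.003]
contact_force: [-1.5, 0.7, -1.1]
gripper_width: -0.004
grasp_force: 0.0
```

```bash
python3 - <<'E'
from go import *
where(); c=cam("wrist")
p,d=vision.grab_frame("wrist"); cv2.imwrite("pics/w4.png",p); np.save("w4.npy",d); np.savez("w4c.npz",*c)
E
```

```text
t 10.92 jig [  -2.  -274.1] z 21.2 rotvec to go [-0.2   0.41 -0.07] F jig [-1.6  0.4 -1.1]
```

View pics/w4.png

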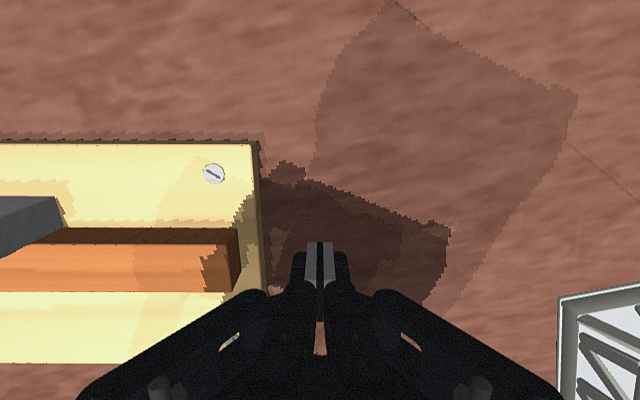

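The view shows the batten's far end at (238,262), parallel to the fence, with the closed fingers beyond it and clear of the bed edge (258,200).

Call:
play_rows(
  steps=[
    [[1,0,-4,0,0,0],[2,-8,-4,0,0,0],[3,-16,-4,0,0,0],[3,-22,-4,0,0,0],[3,-26,-4,0,0,0],[3,-30,-4,0,0,0],[3,-33,-4,0,0,0],[3,-36,-4,0,0,0],[3,-39,-4,0,0,0],[3,-42,-4,0,0,0],[3,-45,-4,0,0,0],[3,-48,-4,0,0,0]],
  ],
)

```text
time: 11.97
tool_pos: [0.5365, -0.2137, 0.0304]
tool_rot: [0.0, 0.995, -0.096, 0.0]
contact_force: [-0.3, -0.6, 1.3]
gripper_width: 0.0
grasp_force: 0.8
```

```bash
python3 go.py
```

```text
t 11.97 jig [   4.7 -227.7] z 30.4 rotvec to go [ 0.02 -0.02 -0.06] F jig [-0.1 -0.7  1.3]
```

Call:
play_rows(
  steps=[
    [[-1,-1,2,0,0,0],[-2,-4,4,0,0,0],[-3,-7,4,0,0,0],[-3,-10,4,0,0,0],[-3,-13,4,0,0,0],[-3,-16,4,0,0,0],[-3,-19,4,0,0,0],[-3,-22,4,0,0,0],[-3,-25,4,0,0,0],[-3,-28,4,0,0,0],[-3,-31,4,0,0,0],[-3,-34,4,0,0,0]],
  ],
)

```text
time: 12.97
tool_pos: [0.5423, -0.1821, 0.0293]
tool_rot: [0.002, 0.995, -0.096, 0.003]
contact_force: [-0.9, -6.0, 8.5]
gripper_width: -0.001
grasp_force: 4.4
```

```bash
python3 go.py
```

```text
t 12.97 jig [   4.3 -195.6] z 29.3 rotvec to go [ 0.24 -0.34 -0.04] F jig [ 0.2 -6.1  8.5]
```

Call:
play_rows(
  steps=[
    [[1,4,-3,0,0,0],[2,8,-3,0,0,0],[2,8,-3,0,0,0],[2,8,-3,0,0,0]],
  ],
)

```text
time: 13.3
tool_pos: [0.5398, -0.1878, 0.0285]
tool_rot: [-0.0, 0.995, -0.097, -0.001]
contact_force: [0.6, -0.5, -0.2]
gripper_width: -0.003
grasp_force: 0.0
```

```bash
python3 - <<'E'
from go import *
where(); c=cam("wrist")
p,d=vision.grab_frame("wrist"); cv2.imwrite("pics/w5.png",p); np.save("w5.npy",d); np.savez("w5c.npz",*c)
E
```

```text
t 13.3 jig [   2.9 -201.6] z 28.5 rotvec to go [-0.05  0.09 -0.08] F jig [ 0.7 -0.4 -0.2]
```

View pics/w5.png

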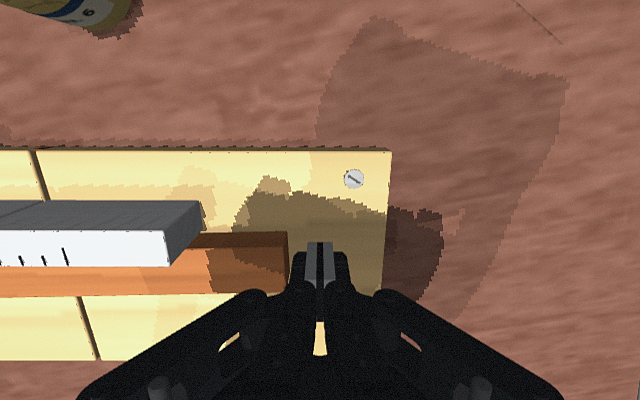

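The picture shows the batten flat and parallel with its end at (288,262), and the fingers just off it.

Call:
play_rows(
  steps=[
    [[-2,0,4,0,0,0],[-3,-2,4,0,0,0],[-3,-5,4,0,0,0],[-3,-8,4,0,0,0],[-3,-11,4,0,0,0],[-3,-14,4,0,0,0],[-3,-17,4,0,0,0],[-3,-20,4,0,0,0],[-3,-23,4,0,0,0],[-3,-25,4,0,0,0],[-3,-27,4,0,0,0],[-3,-27,4,0,0,0]],
  ],
)

```text
time: 14.35
tool_pos: [0.5428, -0.1605, 0.0254]
tool_rot: [-0.0, 0.995, -0.096, 0.0]
contact_force: [0.4, 0.6, -0.1]
gripper_width: 0.001
grasp_force: 0.0
```

```bash
python3 go.py
```

```text
t 14.35 jig [   0.6 -174.2] z 25.4 rotvec to go [-0.02 -0.01 -0.03] F jig [ 0.3  0.7 -0.1]
```

Call:
play_rows(
  steps=[
    [[0,-1,0,0,0,0],[0,-2,0,0,0,0],[0,-3,0,0,0,0],[0,-4,0,0,0,0],[0,-5,0,0,0,0],[0,-5,0,0,0,0]],
  ],
)

```text
time: 14.85
tool_pos: [0.5437, -0.1558, 0.0253]
tool_rot: [-0.0, 0.995, -0.096, 0.0]
contact_force: [-0.5, 0.8, 1.0]
gripper_width: 0.003
grasp_force: 0.2
```

Call:
play_rows(
  steps=[
    [[0,-0.5,0,0,0,0],[0,-1,0,0,0,0],[0,-1.5,0,0,0,0],[0,-1.5,0,0,0,0]],
  ],
)

```text
time: 15.18
tool_pos: [0.5439, -0.1544, 0.0253]
tool_rot: [-0.0, 0.995, -0.096, 0.0]
contact_force: [0.4, -0.6, -0.1]
gripper_width: 0.001
grasp_force: 0.4
```

```bash
python3 go.py
```

```text
t 15.18 jig [   0.6 -168.1] z 25.3 rotvec to go [-0.   -0.   -0.04] F jig [ 0.5 -0.5 -0.1]
```

Call:
play_rows(
  steps=[
    [[0,-0.5,0,0,0,0],[0,-1,0,0,0,0],[0,-1.5,0,0,0,0],[0,-1.5,0,0,0,0]],
  ],
)

```text
time: 15.52
tool_pos: [0.5442, -0.1529, 0.0253]
tool_rot: [-0.0, 0.995, -0.096, 0.0]
contact_force: [0.7, -0.7, -0.6]
gripper_width: -0.004
grasp_force: 0.4
```

Call:
play_rows(
  steps=[
    [[0,-0.5,0,0,0,0],[0,-1,0,0,0,0],[0,-1,0,0,0,0]],
  ],
)

```text
time: 15.77
tool_pos: [0.5443, -0.1526, 0.0254]
tool_rot: [0.001, 0.995, -0.096, 0.0]
contact_force: [-0.8, -3.7, -0.5]
gripper_width: 0.002
grasp_force: 2.2
```

Call:
play_rows(
  steps=[
    [[0,6,0,0,0,0],[0,12,0,0,0,0],[-5,15,-30,0,0,0],[-25,5,-60,0,0,0],[-45,-25,-60,0,0,0],[-50,-60,-60,0,0,0],[-50,-95,-50,0,0,0],[-50,-106,-20,0,0,0],[-50,-106,0,0,0,0],[-45,-106,0,0,0,0],[-40,-106,0,0,0,0],[-36,-106,0,0,0,0]],
  ],
)

```text
time: 16.77
tool_pos: [0.5309, -0.0419, 0.0266]
tool_rot: [-0.0, 0.995, -0.097, 0.001]
contact_force: [0.2, 0.2, 1.0]
gripper_width: 0.002
grasp_force: 0.0
```

```bash
python3 go.py
```

```text
t 16.77 jig [-33.7 -60.1] z 26.6 rotvec to go [-0.01 -0.11 -0.09] F jig [0.2 0.3 1. ]
```

Call:
play_rows(
  steps=[
    [[2,0,0,0,0,0],[4,0,0,0,0,0],[6,0,0,0,0,0],[8,0,0,0,0,0],[9,0,0,0,0,0],[10,0,0,0,0,0],[11,0,0,0,0,0],[11,0,0,0,0,0]],
  ],
)

```text
time: 17.43
tool_pos: [0.5399, -0.043, 0.0251]
tool_rot: [-0.0, 0.995, -0.096, -0.0]
contact_force: [-2.1, 1.0, 1.6]
gripper_width: -0.002
grasp_force: 0.9
```

```bash
python3 go.py
```

```text
t 17.43 jig [-24.7 -59.5] z 25.1 rotvec to go [-0.02  0.05 -0.04] F jig [-2.2  0.6  1.6]
```

Call:
play_rows(
  steps=[
    [[1,0,0,0,0,0],[1.5,0,0,0,0,0],[1.5,0,0,0,0,0]],
  ],
)

```text
time: 17.68
tool_pos: [0.5406, -0.0431, 0.025]
tool_rot: [-0.0, 0.995, -0.096, -0.001]
contact_force: [-5.4, 1.0, 3.7]
gripper_width: -0.001
grasp_force: 2.8
```

Call:
play_rows(
  steps=[
    [[-8,0,0,0,0,0],[-20,0,-5,0,0,0],[-25,-10,-35,0,0,0],[-28,-25,-70,0,0,0],[-30,-50,-105,0,0,0],[-35,-75,-135,0,0,0],[-37,-90,-160,0,0,0],[-37,-100,-175,0,0,0],[-37,-100,-175,0,0,0],[-37,-100,-175,0,0,0]],
  ],
)

```text
time: 18.52
tool_pos: [0.525, 0.0618, 0.201]
tool_rot: [0.0, 0.995, -0.096, 0.002]
contact_force: [-0.1, 0.5, -0.9]
gripper_width: 0.002
grasp_force: 0.0
```

```bash
python3 - <<'E'
from go import *
where(); c=cam("wrist")
p,d=vision.grab_frame("wrist"); cv2.imwrite("pics/w6.png",cv2.resize(p[0:220,180:580],None,fx=2,fy=2)); np.save("w6.npy",d); np.savez("w6c.npz",*c)
E
```

```text
t 18.52 jig [-59.3  40.6] z 201.0 rotvec to go [ 0.   -0.17  0.02] F jig [-0.2  0.5 -0.9]
```

View pics/w6.png

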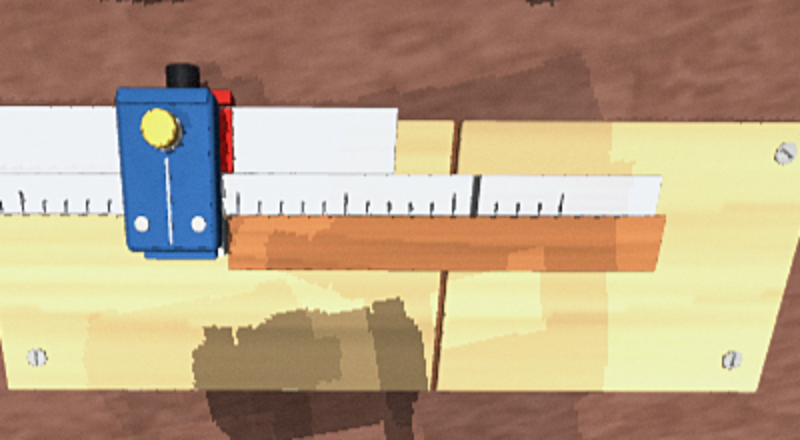

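The batten is flush with the fence (its edge along row 216), with its end at (229,245) beside the stop's tongue. The red preset is at (223,130) and the knob at (160,128). I'll check the numbers.

```bash
python3 - <<'E'
from jig import *
z=np.load("w6c.npz"); c=[z[k] for k in z.files]
for n,u,v,h in [("knob",160,128,.105),("line",169,200,.085),("clamp",183,76,.04),("endF",229,269,.038),("end",228,245,.038),("farF",655,271,.038),("far",660,245,.038),("fenceEnd",660,216,.058),("slot",475,216,.058)]:
    print(n,toj(onz(c,u/2+180,v/2,h)).round(1))
E
```

```text
knob [47.3 86. ]
line [21.7 87.7]
clamp [75.6 86.1]
endF [-12.4  67.4]
end [-0.4 67.6]
farF [ -13.2 -151.3]
far [  -0.2 -151.1]
fenceEnd [  14.5 -135.8]
slot [ 14.4 -49.6]
```

```bash
python3 -c "
from h import *
print(order.job_done())"
```

```text
the job is handed in; nothing more can be done
None
```

I handed the job in at about 18.5 s with the hand clear. The stop is clicked into the preset, and the batten is flush with the fence and butted against the stop; camera measurements agree to about 1 mm, but no verdict came back.

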